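# Move the battery pack from the charger to the cordless chopper

## Robot

A 6-joint arm with a two-finger parallel gripper is mounted at the origin on a cart in front of the work surface, level with it; the furniture and walls round the work are solid. World frame = base frame: x ahead of the robot, y to its left, z up, the work surface at z = 0. Lengths are in m, angles in rad, forces in N, time in s.
With the tool pointing down it reaches from about 0.3 to 0.85 m from the base axis. Payload 5.4 kg.
Tool frame: the origin (TCP) lies between the finger pads; the fingertips stand 8 mm ahead of it and the grasp point (between the pads) lies 11 mm behind it; z points along the fingers, y is the line along which they close (so a half turn about z gives the same grasp; the last joint's range is limited). The gripper opens to 85 mm and grips with 20 to 120 N. Pads are 22 mm wide; open, the fingers measure 114 mm over their backs; the gripper's body (76 mm by 85 mm) begins 54 mm behind the grasp point. The pads swing forward as they close: fully open they stand 13 mm farther back than shut.
Start: joints at [1.075, 0.158, 1.597, -0, 1.386, -0.21], TCP at [0.162, 0.552, 0.239] pointing down, gripper open.
Joint ranges: [-2.91, 2.91], [-0.94, 2.29], [0.18, 2.7], [-1.29, 4.43], [0.17, 2.64], [-3, 3]. Speed limits (rad/s): [2.57, 2.57, 3.14, 3.14, 3.14, 3.14].

## Interface

Orientations are given as a rotation vector (axis times angle).
In Python, from rig import bot, grab_frame, look_for gives the robot as it stands.
- The arm moves only by the tool arm_command, never from a script. Its argument "deltas" is a list of rows, each a list of 7 numbers: the closure, from -1 (fully open) to 1 (shut), then the shift along the tool's x, y, z in parts of the range, where 1.0 means 60 cm, then the turn, a rotation vector about the tool's x, y, z in shares of 2 pi rad (1.0 is 2 pi rad). A call has 1 to 12 rows; each row is the pose to reach, as a shift and turn from the pose commanded when the call began, along the tool's axes at that moment; what a row does not reach only later rows make up. A row lasts 1/12 s, in which the tool goes at most 41.7 mm and 7.16 degrees, less where a joint would pass 70% of its speed; a pose out of reach is approached as far as the arm can. A shift or turn number past 1, either way, is cut back to 1. A call with a gripper value outside its range is refused whole. The fingers move at their own pace and stop on an object; the grip force is fixed at half the most. Time passes only in rows, so rows that repeat a pose let the fingers close. It gives the time, the measured TCP pose, the force, the opening and the grip force at its end, in the units of the state.
- bot.get_state(): the state, without advancing time (a new reading comes with each control period).
- grab_frame(name): name is "scene" or "top" or "wrist"; returns a dict with "img" (400x640x3 uint8, red, green, blue), "K" (3x3 intrinsics, pixels), "R" (3x3) and "t" (3): a world point X has camera coordinates R X + t. Camera axes: x right, y down, z forward; pixel columns grow to the right and rows downward; lengths in m; the calibration is good to about 2 mm. A picture is of the moment at which its call begins. There is no depth.
- bot.close_job(): hands the job in; it is judged then, once.
Trained networks look in the newest picture that a camera, given by its name, has taken for a name from the list of things; names that differ only in an ending like _2 or _b are one class to them, and where a whole thing is asked for, a point or a joint stands for the part that bears it (a point fixed in the world has none). Each returns a list of dicts, best first, with "p" (0 to 1); they miss things now and then, are a little off and sometimes report something else, mostly with a low value. They report only what shows in the picture. A call takes as long as a camera call. They do not tell look-alikes from the thing itself.
- look_for(camera, label): "centre" ([x, y, z] in m, in the coordinates of the camera as it stood for that picture, good to about 4 mm: the middle of the surface that is visible of it).
The state is a dict: "clock": time; "q": joint angles; "joint_vel": joint speeds; "effort": joint torques, N m; "position": TCP position; "orientation": TCP orientation; "wrist_force": force on the tool from outside, world axes, zero at the start; "torque": the same for the moment, N m; "grip_width": finger opening in m; "gripper_force": force on a finger pad.
Only numpy, scipy, OpenCV 4.12 (cv2) and the standard library are available. Lean on these libraries where they do the work, as an engineer would, in place of code of your own. Each camera call takes 0.05 s, during which the arm holds its last target. There are 200 camera calls.

## Task

Squeeze the snap tab of the battery pack to unlatch it, lift the pack out of the charger and fit it into the empty bay of the cordless chopper, tab on the same side. Press it gently but fully home, so that when you let go the tab springs out under the catch and the pack stays locked. Do not wrench or ram the pack in either bay, and leave the other things on the worktop alone.

Things in the scene. Friction and masses are not known exactly. Their poses are not given: they have to be found in the camera images.
- pack: the battery pack, an upright grey block 56 mm (its x) by 40 mm (y) by 100 mm tall, 0.14 to 0.28 kg; origin at the centre of its underside, z up. The lowest 6 mm is a foot 2.5 mm narrower on every side. The black snap tab is on its +y face, which points to the +y side of the charger; It starts locked in the charger, axes along the charger's
- pack_grip (a point): where to grip the pack: 83 mm above its origin, midway between the grip plate and the pressed tab. Close along the pack's y: one finger on the rubber grip plate (40 mm wide, 1 mm proud of the -y face), one on the tab's ribbed pad (28 mm wide); both reach from 64 to 96 mm above the pack's origin. 47.5 mm wide with the tab out, 41.5 mm pressed. Held there it hardly slips
- tab_hook (a point): top of the outer tip of the tab's hook: 27.5 mm above the pack's origin and, tab out, 25.5 mm from its middle along +y (5.5 mm proud of the face). The hook is 24 mm wide (x), 7.5 mm tall, flat above and below; it slides straight in together with the pad. Pulling or pushing the pack with the tab out jams the hook on the ledge
- snap_tab (a joint): how far the tab is pressed in, m: 0 sprung out, 0.006 fully in. Its spring pushes out with 3 N at 0, 10.2 N fully in. The hook clears the ledge for certain from 0.0055 on: grip with about 16 N; under 11 N leaves it hooked. A locked pack reads near 0; beside the ledge it reads 0.002 or more
- charger: the charger, white plastic, fixed to the worktop; origin on the worktop on the vertical axis of its bay, z up. Bay housing 82 by 82 mm, 67 mm tall; behind it (x = +41 to +111 mm) a hump 49 mm tall. The locked pack's origin is at z = 18.5 mm; pressed right down it would be at 16 mm. Sprung contacts below push it up as in the chopper
- charger_mouth (a point): centre of the charger's bay at the rim of the housing, 67 mm above the worktop. The well inside is the same as in the chopper. Neither bay stands more than 30 N from the pack, all contacts added up: a steady pull or push of up to 12 N with the pack centred in the well is safe; when it is off centre, side loads add to it
- chopper: the cordless chopper, white plastic, fixed to the worktop; origin on the worktop on the axis of its empty bay, z up. Bay housing 82 by 82 mm, 67 mm tall; behind it at x = +83 mm a round beaker, 86 mm across, 120 mm tall. The insert in its bay sits up to 5 mm higher or lower each time, unmeasured: pressed right down, the pack's origin is at z = 11 to 21 mm
- chopper_mouth (a point): centre of the bay at the housing's rim, z = 67 mm. Well 60 (x) by 44 mm (y), 2 mm clear round the pack; bevelled mouth; catch ledge on +y, 30 to 42 mm above the bottom, room for the hook below. Contacts push up over the last 10 mm (3 to 6 N), then a hard bottom: let go within 2.5 mm of it and the hook goes under the ledge; the pack rises 2.5 mm and is locked
- tealight: bystander: tealight candle, 38 mm across, 15 mm tall; origin under its centre
- matchbox: bystander: matchbox, 36 x 56 x 16 mm; origin under its centre
- egg_cup: bystander: egg cup, 49 mm across, 53 mm tall; origin under its centre
- tomato_tin: bystander: tin, 57 mm across, 72 mm tall; origin under its centre
There are look-alikes about, which are no part of the job. What is shaped like the pack but purple is not meant.

How it is judged:
By the outcome, as a careful person would: the job done as asked, in the order asked, and still so for the second after the job is handed in, with the robot touching nothing.
It also fails if it takes over 72 s, if anything falls off the work surface, if the arm or the gripper's body presses on something with over 40 N, if the wrist force passes 120 N, or if a joint passes its speed limit or range.

## Working session

There is one attempt and no reset: what is moved stays moved. The work goes in short steps, Python scripts to look and compute and a tool call to move; the robot and the scene stay as the last step left them, time stands still between calls to the robot, and variables do not carry over. Pictures are saved under pics/ and viewed, at most 10 in all, crops included, and the job is handed in when it is done.

Besides the shell and the picture viewer there is one more tool, called after "Call:" as name(argument=value, ...), one argument or row to a line, values as JSON. arm_command: Moves the arm, as the interface text tells. Its arguments: {"type":"object","properties":{"deltas":{"type":"array"}},"required":["deltas"]}

```bash
mkdir -p pics
cat > h.py <<'E'
import numpy as np, cv2
from rig import bot, grab_frame, look_for
def world(f,c): return f["R"].T@(np.array(c)-f["t"])
def proj(f,X):
    c=f["R"]@np.array(X)+f["t"]; p=f["K"]@c; return p[:2]/p[2]
def ray(f,uv,z):
    d=f["R"].T@np.linalg.solve(f["K"],[uv[0],uv[1],1]); o=-f["R"].T@f["t"]
    return o+d*(z-o[2])/d[2]
def save(f,n): cv2.imwrite("pics/"+n,f["img"][:,:,::-1])
E
python3 - <<'E'
from h import *
for cam in ("scene","top"):
    f=grab_frame(cam); save(f,cam+"0.png")
    print(cam,"campos",(-f["R"].T@f["t"]).round(3), f["K"][0,0])
    for n in ("pack","charger","chopper","snap_tab","tealight","matchbox","egg_cup","tomato_tin"):
        for r in look_for(cam,n)[:3]: print(n,round(r["p"],2),world(f,r["centre"]).round(3),proj(f,world(f,r["centre"])).round(0))
s=bot.get_state(); print(s)
E
```

```text
scene campos [-0.08  -0.404  0.604] 493.5145325303124
pack 0.62 [ 0.375 -0.082  0.068] [325. 304.]
pack 0.57 [0.522 0.165 0.101] [271. 194.]
charger 0.64 [0.521 0.16  0.041] [273. 220.]
chopper 0.6 [0.478 0.065 0.004] [296. 264.]
chopper 0.58 [ 0.554 -0.081  0.065] [385. 250.]
tealight 0.65 [0.477 0.064 0.005] [295. 264.]
tealight 0.2 [0.517 0.16  0.039] [272. 222.]
matchbox 0.69 [0.371 0.036 0.014] [268. 298.]
egg_cup 0.71 [0.37  0.206 0.039] [200. 247.]
tomato_tin 0.73 [0.688 0.056 0.049] [362. 201.]
tomato_tin 0.66 [0.522 0.168 0.102] [270. 193.]
top campos [0.422 0.048 0.914] 496.67227945079406
pack 0.85 [0.532 0.179 0.119] [262. 201.]
pack 0.81 [ 0.393 -0.066  0.102] [412. 291.]
charger 0.79 [0.584 0.181 0.052] [268. 177.]
chopper 0.74 [ 0.551 -0.061  0.067] [407. 196.]
snap_tab 0.66 [ 0.419 -0.07   0.094] [415. 274.]
snap_tab 0.58 [0.532 0.203 0.114] [248. 201.]
tealight 0.85 [0.474 0.063 0.007] [334. 242.]
matchbox 0.57 [0.373 0.04  0.018] [346. 299.]
egg_cup 0.92 [0.375 0.209 0.038] [249. 296.]
tomato_tin 0.69 [0.699 0.069 0.07 ] [332. 112.]
{'clock': 0.9, 'q': array([ 1.07491155e+00,  1.58397164e-01,  1.59699082e+00, -1.89085382e-05,
        1.38619292e+00, -2.10085916e-01]), 'joint_vel': array([ 0.0008639 , -0.00048898,  0.00078802,  0.00017491, -0.00090617,
       -0.00063149]), 'effort': array([ 9.69259736e-05, -3.95981276e+01, -3.31715012e+01, -5.03797878e-05,
        1.59519172e-04,  8.91938640e-06]), 'position': array([0.16211874, 0.5516607 , 0.23930535]), 'orientation': array([4.47397017e-01, 3.10955064e+00, 7.22560465e-06]), 'wrist_force': array([-0.33090922, -0.08880709, -0.11263225]), 'torque': array([0.01800986, 0.01171265, 0.00150907]), 'gripper_force': 0.0, 'grip_width': 0.08527783063044415}
```

View pics/scene0.png

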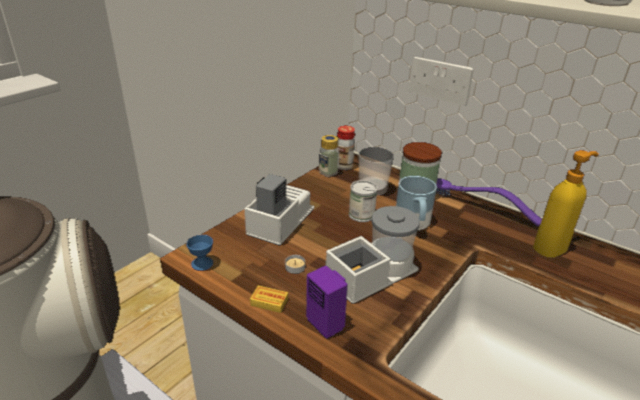

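View pics/top0.png

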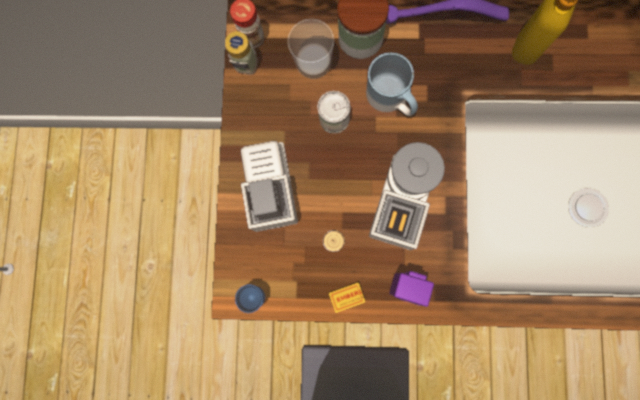

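The pack (grey) is in the charger at about (268,200) in the top view, the empty chopper bay is at (402,219), and the purple look-alike is at (412,288). Next I'll zoom in to get the rim corners.

Run:
```python
from h import *
im=cv2.imread("pics/top0.png")
a=cv2.resize(im[165:240,230:310],None,fx=5,fy=5,interpolation=cv2.INTER_CUBIC)
b=cv2.resize(im[183:258,362:442],None,fx=5,fy=5,interpolation=cv2.INTER_CUBIC)
cv2.imwrite("pics/crop.png",np.hstack([a,b]))
```

```text
(no output)
```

View pics/crop.png

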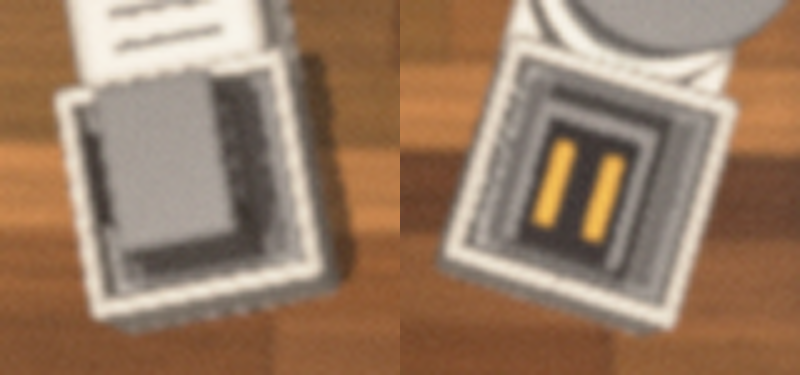

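Charger rim corners, in crop pixels: (57,92), (290,50), (327,275), (97,320). Chopper rim corners: (112,40), (337,100), (270,328), (40,262) after removing the 400 px offset.

Run:
```python
from h import *
f=grab_frame("top")
for n,o,c in (("charger",(230,165),[(57,92),(290,50),(327,275),(97,320)]),("chopper",(362,183),[(112,40),(337,100),(270,328),(40,262)])):
    P=np.array([ray(f,((u+.5)/5-.5+o[0],(v+.5)/5-.5+o[1]),.067)[:2] for u,v in c])
    TL,TR,BR,BL=P
    print(n,P.mean(0).round(4),"sides",[round(float(np.linalg.norm(P[i]-P[i-1])),4) for i in range(4)])
    x=(TL-BL)+(TR-BR); y=(TL-TR)+(BL-BR)
    print(np.degrees(np.arctan2(x[1],x[0])),np.degrees(np.arctan2(-y[0],y[1])))
# pack top corners z .1185
P=np.array([ray(f,((u+.5)/5-.5+230,(v+.5)/5-.5+165),.1185)[:2] for u,v in [(95,88),(212,70),(235,230),(120,250)]])
print(P.mean(0),[round(float(np.linalg.norm(P[i]-P[i-1])),4) for i in range(4)])
s=bot.get_state()
from scipy.spatial.transform import Rotation as R
print(R.from_rotvec(s["orientation"]).as_matrix().round(3))
w=grab_frame("wrist"); print((-w["R"].T@w["t"]).round(3),w["R"].round(2),w["K"][0,0])
```

```text
charger [0.5382 0.1771] sides [0.0812, 0.0826, 0.0799, 0.0807]
11.732422533344094 11.702066695843563
chopper [ 0.5117 -0.0491] sides [0.0805, 0.0791, 0.0814, 0.0803]
-16.869378635754277 -14.636293564587998
[0.53897649 0.17838181] [0.0542, 0.0388, 0.0534, 0.0379]
[[-0.959  0.282  0.   ]
 [ 0.282  0.959  0.   ]
 [-0.     0.    -1.   ]]
[0.087 0.575 0.373] [[ 0.28  0.96 -0.  ]
 [ 0.91 -0.27  0.31]
 [ 0.3  -0.09 -0.95]] 357.5532879502906
```

Units first: shifts go in shares of 60 cm and turns go in shares of 2 pi rad. So -46.6 cm / 60 = -0.7767, -25.3 cm / 60 = -0.4217, -0.49 rad / 6.2832 = -0.078.

Call:
arm_command(
  deltas=[
    [-1,-0.3833,-0.2083,-0.0333,0,0,-0.039],
    [-1,-0.7767,-0.4217,-0.0333,0,0,-0.078],
    [-1,-0.7767,-0.4217,-0.0333,0,0,-0.078],
    [-1,-0.7767,-0.4217,-0.0333,0,0,-0.078],
    [-1,-0.7767,-0.4217,-0.0333,0,0,-0.078],
    [-1,-0.7767,-0.4217,-0.0333,0,0,-0.078],
    [-1,-0.7767,-0.4217,-0.0333,0,0,-0.078],
    [-1,-0.7767,-0.4217,-0.0333,0,0,-0.078],
    [-1,-0.7767,-0.4217,-0.0333,0,0,-0.078],
    [-1,-0.7767,-0.4217,-0.0333,0,0,-0.078],
    [-1,-0.7767,-0.4217,-0.0333,0,0,-0.078],
    [-1,-0.7767,-0.4217,-0.0333,0,0,-0.078],
  ],
)

```text
clock: 2.0
position: [0.5064, 0.2084, 0.258]
orientation: [-0.32, 3.125, 0.0]
wrist_force: [1.2, 1.0, 0.0]
grip_width: 0.0857
gripper_force: 0.0
```

Call:
arm_command(
  deltas=[
    [-1,0,0,0,0,0,0],
    [-1,0,0,0,0,0,0],
    [-1,0,0,0,0,0,0],
  ],
)

```text
clock: 2.25
position: [0.5049, 0.2103, 0.2575]
orientation: [0.319, -3.125, -0.001]
wrist_force: [-0.6, 1.1, -0.2]
grip_width: 0.0856
gripper_force: 0.0
```

```bash
cat > wr.py <<'E'
import sys
from h import *
f=grab_frame("wrist"); save(f,sys.argv[1])
s=bot.get_state(); print(s["clock"],s["position"].round(4),s["orientation"].round(4))
for n in sys.argv[2:]:
    for r in look_for("wrist",n)[:3]: print(n,round(r["p"],2),world(f,r["centre"]).round(3))
E
python3 wr.py w1.png charger pack snap_tab
```

```text
2.3 [0.5045 0.2109 0.2575] [ 3.2140e-01 -3.1245e+00 -5.0000e-04]
charger 0.59 [0.562 0.194 0.048]
charger 0.26 [0.682 0.056 0.055]
pack 0.69 [ 0.414 -0.044  0.051]
pack 0.63 [0.564 0.196 0.048]
pack 0.58 [0.527 0.188 0.115]
snap_tab 0.96 [0.53  0.203 0.114]
snap_tab 0.45 [ 0.42  -0.058  0.069]
snap_tab 0.45 [0.474 0.068 0.007]
```

View pics/w1.png

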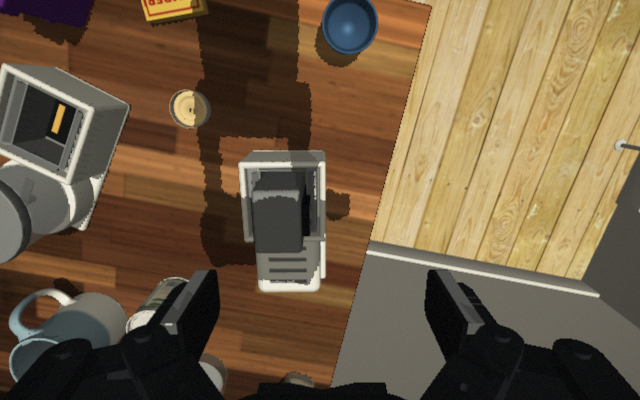

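The wrist view shows the charger rim from (243,152) to (326,243) with the pack inside, well aligned with the tool. I'll go above it and lower.

Converted, 8 cm / 60 = 0.1333, 6 cm / 60 = 0.1.

Call:
arm_command(
  deltas=[
    [-1,-0.0217,-0.0333,0.05,0,0,0],
    [-1,-0.0433,-0.0667,0.1,0,0,0],
    [-1,-0.0433,-0.0667,0.1333,0,0,0],
    [-1,-0.0433,-0.0667,0.1333,0,0,0],
    [-1,-0.0433,-0.0667,0.1333,0,0,0],
    [-1,-0.0433,-0.0667,0.1333,0,0,0],
    [-1,-0.0433,-0.0667,0.1333,0,0,0],
  ],
)

```text
clock: 3.03
position: [0.5397, 0.1772, 0.1801]
orientation: [-0.322, 3.121, 0.0]
wrist_force: [0.6, 0.1, 0.1]
grip_width: 0.085
gripper_force: 0.0
```

```bash
python3 wr.py w2.png charger pack snap_tab
```

```text
3.0833 [0.5396 0.1771 0.18  ] [-3.2160e-01  3.1213e+00  1.0000e-04]
charger 0.56 [0.552 0.182 0.052]
pack 0.64 [0.529 0.183 0.116]
snap_tab 0.77 [0.528 0.203 0.111]
```

View pics/w2.png

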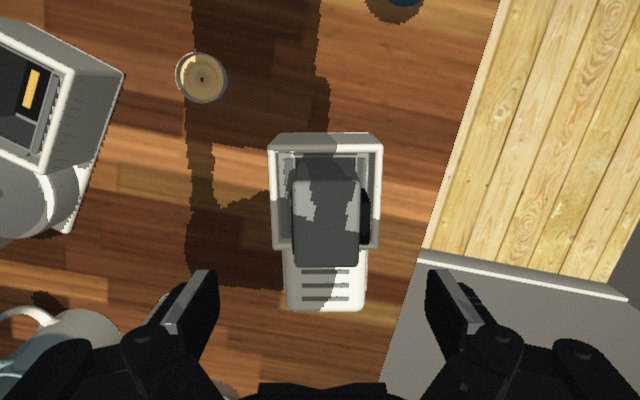

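Pack top spans about (291–360, 180–267), with the tab at the right edge around (366,215). The rim's outer edges are at columns 269 and 381.

Run:
```python
from h import *
from scipy.spatial.transform import Rotation as R
f=grab_frame("wrist"); s=bot.get_state()
Rt=R.from_rotvec(s["orientation"]).as_matrix()
print("tool yaw",np.degrees(np.arctan2(-Rt[0,1],Rt[1,1])))
def rel(uv,z):
    p=ray(f,uv,z); return p.round(4), (Rt.T@(p-s["position"])*1000).round(1)
for uv in [(295,180),(355,180),(360,267),(294,267)]: print("packtop",uv,*rel(uv,.1185))
for uv in [(268,148),(383,146),(379,248),(274,248)]: print("rim",uv,*rel(uv,.067))
im=cv2.imread("pics/w2.png"); cv2.imwrite("pics/w2c.png",cv2.resize(im[120:320,240:410],None,fx=3,fy=3,interpolation=cv2.INTER_CUBIC))
```

```text
tool yaw 11.723896888282937
packtop (295, 180) [0.5138 0.1566 0.1185] [ 28.9 -14.4  60.1]
packtop (355, 180) [0.507  0.1895 0.1185] [28.9 19.2 60.1]
packtop (360, 267) [0.5593 0.2051 0.1185] [-25.5  23.9  60.2]
packtop (294, 267) [0.5675 0.1659 0.1185] [-25.6 -16.2  60.2]
rim (268, 148) [0.509 0.133 0.067] [ 38.4 -36.5 111.6]
rim (383, 146) [0.4915 0.2102 0.067 ] [ 39.9  42.7 111.6]
rim (379, 248) [0.5666 0.227  0.067 ] [-37.1  43.8 111.7]
rim (274, 248) [0.5828 0.1494 0.067 ] [-37.1 -35.4 111.7]
```

View pics/w2c.png

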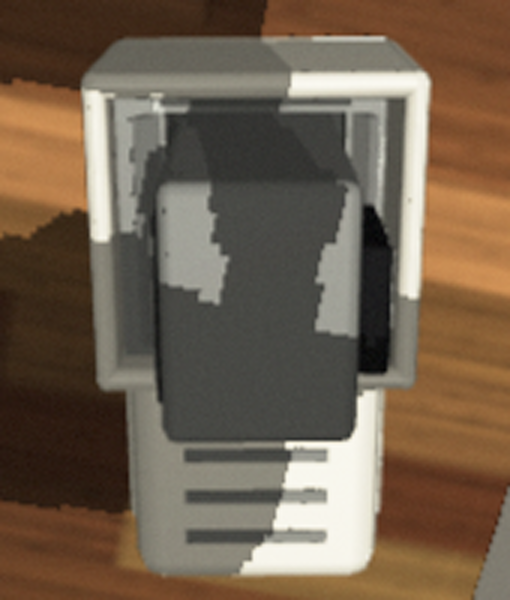

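Run:
```python
from h import *
from scipy.spatial.transform import Rotation as R
f=grab_frame("wrist"); s=bot.get_state()
Rt=R.from_rotvec(s["orientation"]).as_matrix()
for p in [(0,0,0),(0,-42.5,-5),(0,42.5,-5),(11,-42.5,-5),(11,42.5,-5),(0,0,60),(0,0,111)]: print(p,proj(f,s["position"]+Rt@np.array(p)/1000).round(1))
g=cv2.imread("pics/w2.png",0)
for r in (275,285): print(r,np.argwhere(np.abs(np.diff(g[r].astype(int)))>25).ravel())
t=grab_frame("top")
im=cv2.cvtColor(t["img"],cv2.COLOR_RGB2BGR)
for n in ("snap_tab","pack"): print(n,[(round(r["p"],2),world(t,r["centre"]).round(3)) for r in look_for("top",n)[:2]])
```

```text
(0, 0, 0) [320.3 281. ]
(0, -42.5, -5) [217.1 287.2]
(0, 42.5, -5) [423.4 287.3]
(11, -42.5, -5) [214.6 263.1]
(11, 42.5, -5) [425.8 263.3]
(0, 0, 60) [320.7 228. ]
(0, 0, 111) [321.  201.5]
275 [192 205 282 335 364 366 367 411 426 427 437 438 484 589 591 609 610]
285 [184 185 199 282 283 301 333 348 363 365 366 425 426 444 458 465 466]
snap_tab [(0.6, array([0.374, 0.042, 0.015])), (0.43, array([ 0.418, -0.071,  0.094]))]
pack [(0.97, array([ 0.391, -0.067,  0.1  ])), (0.79, array([0.523, 0.159, 0.111]))]
```

Call:
arm_command(
  deltas=[
    [-1,0.0017,0.0033,0,0,0,0],
    [-1,0.0017,0.0033,0.0333,0,0,0],
    [-1,0.0017,0.0033,0.0667,0,0,0],
    [-1,0.0017,0.0033,0.1,0,0,0],
    [-1,0.0017,0.0033,0.125,0,0,0],
    [-1,0.0017,0.0033,0.1417,0,0,0],
    [-1,0.0017,0.0033,0.1483,0,0,0],
    [-1,0.0017,0.0033,0.1483,0,0,0],
    [-1,0.0017,0.0033,0.1483,0,0,0],
  ],
)

```text
clock: 4.23
position: [0.5379, 0.1782, 0.0894]
orientation: [-0.32, 3.124, 0.0]
wrist_force: [-0.1, 0.3, 1.0]
grip_width: 0.0854
gripper_force: 0.0
```

Call:
arm_command(
  deltas=[
    [-0.3,0,0,0,0,0,0],
    [-0.2,0,0,0,0,0,0],
    [-0.2,0,0,0,0,0,0],
    [-0.2,0,0,0,0,0,0],
  ],
)

```text
clock: 4.57
position: [0.538, 0.1786, 0.0897]
orientation: [-0.32, 3.124, 0.002]
wrist_force: [-0.3, 2.6, 3.0]
grip_width: 0.051
gripper_force: 1.2
```

Call:
arm_command(
  deltas=[
    [-0.1,0,0,0,0,0,0],
    [-0.1,0,0,0,0,0,0],
    [-0.1,0,0,0,0,0,0],
  ],
)

```text
clock: 4.82
position: [0.5379, 0.1784, 0.0893]
orientation: [-0.32, 3.124, 0.001]
wrist_force: [0.7, 3.4, 3.7]
grip_width: 0.0468
gripper_force: 3.0
```

Call:
arm_command(
  deltas=[
    [-0.04,0,0,0,0,0,0],
    [-0.04,0,0,0,0,0,0],
    [-0.04,0,0,0,0,0,0],
  ],
)

```text
clock: 5.07
position: [0.538, 0.1781, 0.0893]
orientation: [-0.32, 3.124, -0.0]
wrist_force: [-0.4, 1.9, 6.1]
grip_width: 0.0446
gripper_force: 5.9
```

Call:
arm_command(
  deltas=[
    [0.0,0,0,0,0,0,0],
    [0.05,0,0,0,0,0,0],
    [0.1,0,0,0,0,0,0],
    [0.1,0,0,0,0,0,0],
    [0.1,0,0,0,0,0,0],
  ],
)

```text
clock: 5.48
position: [0.5382, 0.1776, 0.0897]
orientation: [-0.32, 3.124, -0.002]
wrist_force: [0.1, 0.0, 6.8]
grip_width: 0.0406
gripper_force: 60.2
```

Converted, -0.4 cm / 60 = -0.0067, -0.3 cm / 60 = -0.005.

Call:
arm_command(
  deltas=[
    [0.1,0,0,-0.0017,0,0,0],
    [0.1,0,0,-0.0033,0,0,0],
    [0.1,0,0,-0.005,0,0,0],
    [0.1,0,0,-0.0067,0,0,0],
    [0.1,0,0,-0.0067,0,0,0],
  ],
)

```text
clock: 5.9
position: [0.538, 0.1776, 0.093]
orientation: [-0.32, 3.124, -0.001]
wrist_force: [3.2, -1.2, 2.9]
grip_width: 0.0402
gripper_force: 60.0
```

Converted, -0.8 cm / 60 = -0.0133, -0.6 cm / 60 = -0.01.

Call:
arm_command(
  deltas=[
    [0.1,0,0,-0.0033,0,0,0],
    [0.1,0,0,-0.0067,0,0,0],
    [0.1,0,0,-0.01,0,0,0],
    [0.1,0,0,-0.0133,0,0,0],
    [0.1,0,0,-0.0133,0,0,0],
  ],
)

```text
clock: 6.32
position: [0.5363, 0.1783, 0.1001]
orientation: [0.32, -3.123, -0.001]
wrist_force: [0.8, 0.5, -1.5]
grip_width: 0.0404
gripper_force: 60.8
```

Converted, -1.6 cm / 60 = -0.0267, -1.2 cm / 60 = -0.02.

Call:
arm_command(
  deltas=[
    [0.1,0,0,-0.0067,0,0,0],
    [0.1,0,0,-0.0133,0,0,0],
    [0.1,0,0,-0.02,0,0,0],
    [0.1,0,0,-0.0267,0,0,0],
    [0.1,0,0,-0.0267,0,0,0],
  ],
)

```text
clock: 6.73
position: [0.5376, 0.1782, 0.1177]
orientation: [-0.32, 3.124, 0.0]
wrist_force: [0.1, -0.6, -1.0]
grip_width: 0.0401
gripper_force: 61.2
```

Converted, -9.5 cm / 60 = -0.1583, -8 cm / 60 = -0.1333.

Call:
arm_command(
  deltas=[
    [0.1,0,0,-0.0067,0,0,0],
    [0.1,0,0,-0.015,0,0,0],
    [0.1,0,0,-0.025,0,0,0],
    [0.1,0,0,-0.0367,0,0,0],
    [0.1,0,0,-0.05,0,0,0],
    [0.1,0,0,-0.0667,0,0,0],
    [0.1,0,0,-0.0833,0,0,0],
    [0.1,0,0,-0.1083,0,0,0],
    [0.1,0,0,-0.1333,0,0,0],
    [0.1,0,0,-0.1583,0,0,0],
    [0.1,0,0,-0.1583,0,0,0],
  ],
)

```text
clock: 7.65
position: [0.5396, 0.1783, 0.2164]
orientation: [-0.32, 3.118, 0.0]
wrist_force: [-0.5, 0.6, -1.8]
grip_width: 0.04
gripper_force: 61.3
```

Converted, -14 cm / 60 = -0.2333, -12 cm / 60 = -0.2, 0.478 rad / 6.2832 = 0.0761.

Call:
arm_command(
  deltas=[
    [0.1,0.0333,-0.05,0,0,0,0.0191],
    [0.1,0.0667,-0.1,0,0,0,0.0382],
    [0.1,0.1,-0.15,0,0,0,0.0573],
    [0.1,0.1,-0.2,0,0,0,0.0761],
    [0.1,0.1,-0.2333,0,0,0,0.0761],
    [0.1,0.1,-0.2333,0,0,0,0.0761],
    [0.1,0.1,-0.2333,0,0,0,0.0761],
    [0.1,0.1,-0.2333,0,0,0,0.0761],
  ],
)

```text
clock: 8.32
position: [0.5067, 0.0293, 0.2114]
orientation: [-0.428, -3.112, -0.001]
wrist_force: [-0.5, 0.0, -1.9]
grip_width: 0.0402
gripper_force: 62.0
```

```bash
python3 wr.py w3.png chopper pack snap_tab
python3 - <<'E'
import cv2
im=cv2.imread("pics/w3.png"); cv2.imwrite("pics/w3c.png",cv2.resize(im[60:340,60:440],None,fx=2,fy=2,interpolation=cv2.INTER_CUBIC))
E
```

```text
8.3667 [0.5068 0.0296 0.2114] [-4.2710e-01 -3.1118e+00 -7.0000e-04]
chopper 0.8 [ 0.513 -0.058  0.057]
pack 0.93 [0.491 0.036 0.237]
pack 0.65 [ 0.394 -0.055  0.102]
snap_tab 0.69 [ 0.416 -0.068  0.096]
snap_tab 0.24 [0.493 0.037 0.233]
```

View pics/w3c.png

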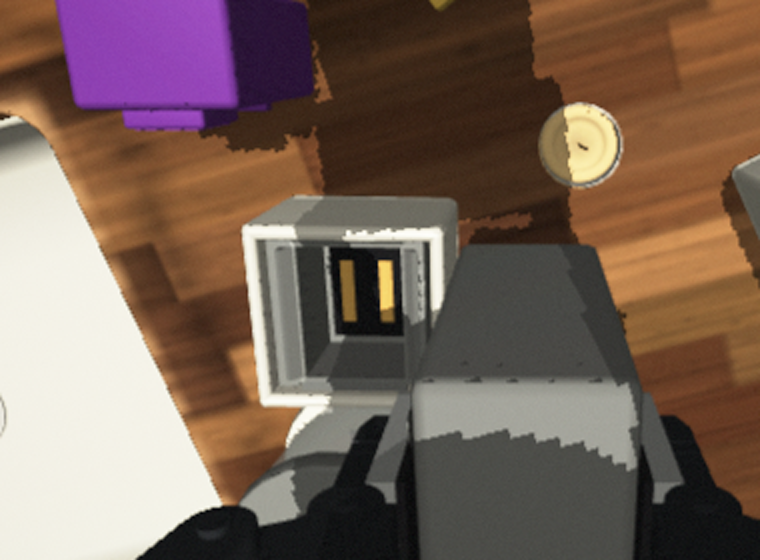

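Chopper rim outer corners in full-image pixels are about (181.5,173.5), (283,174) and (189,262.5). The held pack's lower front corners are about (295,182) and (358,182).

Run:
```python
from h import *
from scipy.spatial.transform import Rotation as R
f=grab_frame("wrist"); s=bot.get_state()
Rt=R.from_rotvec(s["orientation"]).as_matrix()
print(s["position"],"yaw",np.degrees(np.arctan2(-Rt[0,1],Rt[1,1])))
def rel(uv,z):
    p=ray(f,uv,z); return p.round(4), (Rt.T@(p-s["position"])*1000).round(1)
for uv in [(181.5,173.5),(284,173.5),(189,262.5)]: print("rim",*rel(uv,.067))
z=s["position"][2]
for uv in [(295,182),(358,182)]: print("packbot",*rel(uv,z-.066))
for uv in [(267,251),(378,251)]: print("packtopfront",*rel(uv,z+.029))
```

```text
[0.50691285 0.02959052 0.21162972] yaw -15.604599869247249
rim [ 0.4642 -0.074   0.067 ] [  13.3 -111.3  144.6]
rim [0.4861 0.0048 0.067 ] [ 13.4 -29.5 144.6]
rim [ 0.5394 -0.0981  0.067 ] [ -65.6 -114.3  144.6]
packbot [0.4771 0.0226 0.1456] [ 26.8 -14.7  66. ]
packbot [0.4869 0.0577 0.1456] [26.9 21.6 66. ]
packtopfront [0.4749 0.0209 0.2406] [ 28.5 -16.9 -29. ]
packtopfront [0.4845 0.0555 0.2406] [ 28.6  18.9 -29. ]
```

Converted, -7.5 cm / 60 = -0.125, -1.3 cm / 60 = -0.0217, 0.009 rad / 6.2832 = 0.0014.

Call:
arm_command(
  deltas=[
    [0.1,-0.0217,-0.0583,0,0,0,0.0014],
    [0.1,-0.0433,-0.1,0,0,0,0.0014],
    [0.1,-0.0433,-0.125,0,0,0,0.0014],
    [0.1,-0.0433,-0.125,0.0333,0,0,0.0014],
    [0.1,-0.0433,-0.125,0.0667,0,0,0.0014],
    [0.1,-0.0433,-0.125,0.0917,0,0,0.0014],
    [0.1,-0.0433,-0.125,0.1,0,0,0.0014],
    [0.1,-0.0433,-0.125,0.1,0,0,0.0014],
    [0.1,-0.0433,-0.125,0.1,0,0,0.0014],
  ],
)

```text
clock: 9.32
position: [0.5121, -0.0502, 0.1523]
orientation: [0.442, 3.11, -0.0]
wrist_force: [0.3, -0.9, -1.7]
grip_width: 0.0401
gripper_force: 62.1
```

Run:
```python
from h import *
s=bot.get_state(); print(s["position"].round(4),s["wrist_force"].round(1))
f=grab_frame("top"); w=grab_frame("wrist")
a=cv2.resize(f["img"][170:265,350:450],(500,475),interpolation=cv2.INTER_CUBIC)
b=cv2.resize(w["img"][100:350,240:400],(300,475),interpolation=cv2.INTER_CUBIC)
cv2.imwrite("pics/c4.png",np.hstack([a,b])[:,:,::-1])
```

```text
[ 0.5121 -0.0502  0.1523] [ 0.3 -0.9 -1.7]
```

View pics/c4.png

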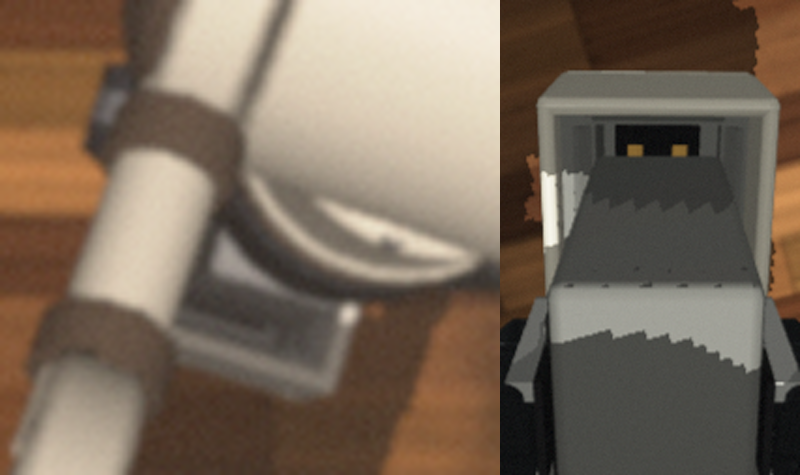

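Right panel: the pack's lower edge (columns 598–732, mid 665) sits slightly right of the rim's centre (540–778, mid 659), while its top edge has its mid at 657. The pack therefore leans about 1° in the hand, so I'll tilt the tool a little and enter the mouth gently.

Converted, 1.7 cm / 60 = 0.0283, 1.5 cm / 60 = 0.025, 0.015 rad / 6.2832 = 0.0024.

Call:
arm_command(
  deltas=[
    [0.1,0,0,0.005,0.0024,0,0],
    [0.1,0,0,0.01,0.0024,0,0],
    [0.1,0,0,0.015,0.0024,0,0],
    [0.1,0,0,0.02,0.0024,0,0],
    [0.1,0,0,0.025,0.0024,0,0],
    [0.1,0,0,0.0283,0.0024,0,0],
    [0.1,0,0,0.0283,0.0024,0,0],
  ],
)

```text
clock: 10.0
position: [0.5113, -0.0504, 0.134]
orientation: [-0.442, -3.107, 0.023]
wrist_force: [-0.5, 0.3, -2.2]
grip_width: 0.0401
gripper_force: 62.1
```

Converted, 0.5 cm / 60 = 0.0083, 0.3 cm / 60 = 0.005.

Call:
arm_command(
  deltas=[
    [0.1,0,0,0.0017,0,0,0],
    [0.1,0,0,0.005,0,0,0],
    [0.1,0,0,0.0083,0,0,0],
    [0.1,0,0,0.0083,0,0,0],
    [0.1,0,0,0.0083,0,0,0],
  ],
)

```text
clock: 10.42
position: [0.5116, -0.0505, 0.1295]
orientation: [-0.442, -3.108, 0.023]
wrist_force: [0.4, -0.0, -2.8]
grip_width: 0.0404
gripper_force: 62.1
```

Converted, 0.8 cm / 60 = 0.0133, 0.6 cm / 60 = 0.01.

Call:
arm_command(
  deltas=[
    [0.1,0,0,0.0033,0,0,0],
    [0.1,0,0,0.0067,0,0,0],
    [0.1,0,0,0.01,0,0,0],
    [0.1,0,0,0.0133,0,0,0],
    [0.1,0,0,0.0133,0,0,0],
  ],
)

```text
clock: 10.83
position: [0.5113, -0.0505, 0.1211]
orientation: [-0.442, -3.107, 0.023]
wrist_force: [0.1, -0.1, -2.2]
grip_width: 0.0398
gripper_force: 62.1
```

Converted, 0.8 cm / 60 = 0.0133, 0.6 cm / 60 = 0.01.

Call:
arm_command(
  deltas=[
    [0.1,0,0,0.0033,0,0,0],
    [0.1,0,0,0.0067,0,0,0],
    [0.1,0,0,0.01,0,0,0],
    [0.1,0,0,0.0133,0,0,0],
    [0.1,0,0,0.0133,0,0,0],
  ],
)

```text
clock: 11.25
position: [0.5113, -0.0506, 0.1131]
orientation: [-0.442, -3.107, 0.023]
wrist_force: [-1.2, -0.2, -2.5]
grip_width: 0.04
gripper_force: 62.1
```

Converted, 0.8 cm / 60 = 0.0133, 0.6 cm / 60 = 0.01.

Call:
arm_command(
  deltas=[
    [0.1,0,0,0.0033,0,0,0],
    [0.1,0,0,0.0067,0,0,0],
    [0.1,0,0,0.01,0,0,0],
    [0.1,0,0,0.0133,0,0,0],
    [0.1,0,0,0.0133,0,0,0],
  ],
)

```text
clock: 11.67
position: [0.5113, -0.0508, 0.1051]
orientation: [-0.442, -3.107, 0.023]
wrist_force: [-0.1, 0.4, -2.8]
grip_width: 0.0403
gripper_force: 62.1
```

Converted, 0.4 cm / 60 = 0.0067, 0.3 cm / 60 = 0.005.

Call:
arm_command(
  deltas=[
    [0.1,0,0,0.0017,0,0,0],
    [0.1,0,0,0.0033,0,0,0],
    [0.1,0,0,0.005,0,0,0],
    [0.1,0,0,0.0067,0,0,0],
    [0.1,0,0,0.0067,0,0,0],
  ],
)

```text
clock: 12.08
position: [0.5115, -0.0509, 0.1015]
orientation: [-0.442, -3.108, 0.023]
wrist_force: [0.3, -0.1, -2.5]
grip_width: 0.0402
gripper_force: 62.1
```

Converted, 0.3 cm / 60 = 0.005, 0.2 cm / 60 = 0.0033.

Call:
arm_command(
  deltas=[
    [0.1,0,0,0.0017,0,0,0],
    [0.1,0,0,0.0033,0,0,0],
    [0.1,0,0,0.005,0,0,0],
    [0.1,0,0,0.005,0,0,0],
  ],
)

```text
clock: 12.42
position: [0.5118, -0.051, 0.0989]
orientation: [-0.442, -3.108, 0.023]
wrist_force: [-0.1, 0.5, 0.8]
grip_width: 0.0406
gripper_force: 62.3
```

Converted, 0.3 cm / 60 = 0.005, 0.2 cm / 60 = 0.0033.

Call:
arm_command(
  deltas=[
    [0.1,0,0,0.0017,0,0,0],
    [0.1,0,0,0.0033,0,0,0],
    [0.1,0,0,0.005,0,0,0],
    [0.1,0,0,0.005,0,0,0],
  ],
)

```text
clock: 12.75
position: [0.5117, -0.051, 0.0957]
orientation: [-0.443, -3.108, 0.023]
wrist_force: [-0.5, 0.3, 2.0]
grip_width: 0.04
gripper_force: 62.4
```

Converted, 0.3 cm / 60 = 0.005, 0.2 cm / 60 = 0.0033.

Call:
arm_command(
  deltas=[
    [0.1,0,0,0.0017,0,0,0],
    [0.1,0,0,0.0033,0,0,0],
    [0.1,0,0,0.005,0,0,0],
    [0.1,0,0,0.005,0,0,0],
  ],
)

```text
clock: 13.08
position: [0.5117, -0.051, 0.0927]
orientation: [-0.443, -3.108, 0.023]
wrist_force: [-1.2, 1.2, 3.1]
grip_width: 0.0398
gripper_force: 62.5
```

Converted, 0.1 cm / 60 = 0.0017, 0.05 cm / 60 = 0.0008.

Call:
arm_command(
  deltas=[
    [0.1,0,0,0.0008,0,0,0],
    [0.1,0,0,0.0017,0,0,0],
    [0.1,0,0,0.0017,0,0,0],
  ],
)

```text
clock: 13.33
position: [0.5117, -0.051, 0.0917]
orientation: [-0.443, -3.108, 0.023]
wrist_force: [-0.8, 1.2, 2.1]
grip_width: 0.0401
gripper_force: 62.6
```

Converted, 0.1 cm / 60 = 0.0017, 0.05 cm / 60 = 0.0008.

Call:
arm_command(
  deltas=[
    [0.1,0,0,0.0008,0,0,0],
    [0.1,0,0,0.0017,0,0,0],
    [0.1,0,0,0.0017,0,0,0],
  ],
)

```text
clock: 13.58
position: [0.5117, -0.0511, 0.0907]
orientation: [-0.443, -3.108, 0.023]
wrist_force: [-0.2, 0.9, 3.6]
grip_width: 0.0402
gripper_force: 62.6
```

Converted, 0.1 cm / 60 = 0.0017, 0.05 cm / 60 = 0.0008.

Call:
arm_command(
  deltas=[
    [0.1,0,0,0.0008,0,0,0],
    [0.1,0,0,0.0017,0,0,0],
    [0.1,0,0,0.0017,0,0,0],
  ],
)

```text
clock: 13.83
position: [0.5117, -0.0511, 0.0897]
orientation: [-0.443, -3.108, 0.023]
wrist_force: [-1.5, 1.5, 3.1]
grip_width: 0.0403
gripper_force: 62.6
```

Call:
arm_command(
  deltas=[
    [0.1,0,0,0.0005,0,0,0],
    [0.1,0,0,0.001,0,0,0],
    [0.1,0,0,0.001,0,0,0],
  ],
)

```text
clock: 14.08
position: [0.5117, -0.0511, 0.0893]
orientation: [-0.443, -3.108, 0.023]
wrist_force: [-0.2, 1.5, 4.4]
grip_width: 0.0397
gripper_force: 62.9
```

Converted, 0.05 cm / 60 = 0.0008, 0.03 cm / 60 = 0.0005.

Call:
arm_command(
  deltas=[
    [0.1,0,0,0.0005,0,0,0],
    [0.1,0,0,0.0008,0,0,0],
    [0.1,0,0,0.0008,0,0,0],
  ],
)

```text
clock: 14.33
position: [0.5118, -0.0511, 0.0893]
orientation: [-0.442, -3.108, 0.023]
wrist_force: [-2.4, 2.2, 8.3]
grip_width: 0.0402
gripper_force: 63.2
```

Converted, 0.05 cm / 60 = 0.0008, 0.03 cm / 60 = 0.0005.

Call:
arm_command(
  deltas=[
    [0.1,0,0,0.0005,0,0,0],
    [0.1,0,0,0.0008,0,0,0],
    [0.1,0,0,0.0008,0,0,0],
  ],
)

```text
clock: 14.58
position: [0.5119, -0.0511, 0.0893]
orientation: [-0.442, -3.108, 0.023]
wrist_force: [-4.4, 2.1, 12.0]
grip_width: 0.0403
gripper_force: 63.7
```

Call:
arm_command(
  deltas=[
    [-0.2,0,0,0,0,0,0],
    [-0.4,0,0,0,0,0,0],
    [-0.6,0,0,0,0,0,0],
    [-0.8,0,0,0,0,0,0],
    [-0.8,0,0,0,0,0,0],
    [-0.8,0,0,0,0,0,0],
  ],
)

```text
clock: 15.08
position: [0.5114, -0.0513, 0.0878]
orientation: [-0.442, -3.108, 0.024]
wrist_force: [-1.5, -0.5, -0.3]
grip_width: 0.0765
gripper_force: 0.0
```

Converted, -14 cm / 60 = -0.2333, -11 cm / 60 = -0.1833.

Call:
arm_command(
  deltas=[
    [-0.9,0,0,-0.0167,0,0,0],
    [-0.9,0,0,-0.05,0,0,0],
    [-0.9,0,0,-0.0833,0,0,0],
    [-0.9,0,0,-0.1333,0,0,0],
    [-0.9,0,0,-0.1833,0,0,0],
    [-0.9,0,0,-0.2333,0,0,0],
    [-0.9,0,0,-0.2333,0,0,0],
    [-0.9,0,0,-0.2333,0,0,0],
  ],
)

```text
clock: 15.75
position: [0.5135, -0.0496, 0.2311]
orientation: [0.442, 3.107, -0.025]
wrist_force: [-0.7, 0.3, 0.6]
grip_width: 0.0811
gripper_force: 0.0
```

```bash
python3 wr.py w5.png chopper pack snap_tab
python3 - <<'E'
from h import *
from scipy.spatial.transform import Rotation as R
s=bot.get_state(); print(s["wrist_force"].round(1))
t=grab_frame("scene")
a=cv2.resize(cv2.imread("pics/w5.png")[60:340,200:440],(480,560),interpolation=cv2.INTER_CUBIC)
b=cv2.resize(t["img"][190:310,300:440,::-1],(320,274),interpolation=cv2.INTER_CUBIC)
c=np.zeros((560,800,3),np.uint8); c[:,:480]=a; c[:274,480:]=b; cv2.imwrite("pics/c5.png",c)
f=grab_frame("wrist")
for h in (0.1135,.1165,.119): print(h,[proj(f,np.array([.5117,-.0500,h])+R.from_euler('z',-15.9,degrees=True).apply([x,y,0])).round(1).tolist() for x,y in((-.028,-.02),(-.028,.02),(.028,.02),(.028,-.02))])
E
```

```text
15.8 [ 0.5124 -0.0492  0.2289] [-0.4427 -3.1095  0.0239]
chopper 0.87 [ 0.567 -0.063  0.112]
pack 0.96 [ 0.506 -0.039  0.118]
pack 0.57 [ 0.4   -0.068  0.099]
snap_tab 0.81 [ 0.415 -0.072  0.094]
snap_tab 0.66 [ 0.515 -0.026  0.116]
[0.3 0.4 0.4]
0.1135 [[293.3, 164.9], [350.2, 164.8], [348.7, 238.4], [295.4, 238.3]]
0.1165 [[292.9, 165.8], [350.4, 165.7], [349.0, 240.0], [295.1, 239.9]]
0.119 [[292.6, 166.6], [350.7, 166.5], [349.1, 241.4], [294.8, 241.3]]
```

View pics/c5.png

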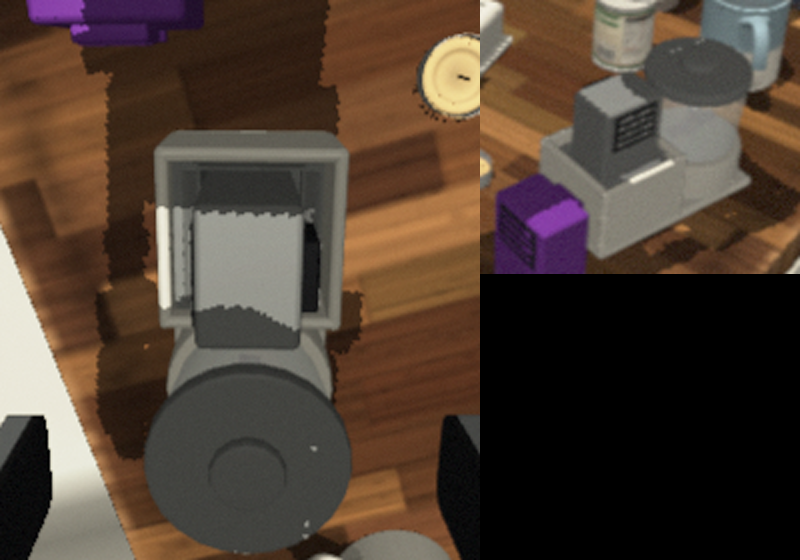

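The pack sits upright in the chopper bay and the purple decoy is untouched. The black tab stands about 6.5 mm proud at crop (300–319, 270), which means fully out and locked.

```bash
python3 -c "
from rig import bot
print(bot.close_job())"
```

```text
the job is handed in; nothing more can be done
None
```

The battery pack is out of the charger and pressed fully home in the chopper bay, with the tab on the same side and showing fully sprung out in the last picture. The job was handed in at about 16 s.

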